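# Enable the UV curing chamber with its spring-return key switch

### The job

Set the dose slider on the UV curing chamber so that its white line stands level with the small pointer tab beside the track. Then take the round-headed key from the key block, work it past the sticky pins of the key switch on the chamber's deck until it is fully home, turn it a quarter clockwise to switch the lamp on, and finish while still gripping the key and holding it turned, because the switch springs back when let go. Leave the slider set, the pointer tab, the other keys and the things round about as they are.

Things in the scene. Friction and masses are not known exactly. Their poses are not given: they have to be found in the camera images.
- uv_chamber: Fixed bench unit 240 x 250 mm on plan. Origin: centre of its underside; x points away from the operator, y to its left, z up. The front half (local x -120 to 0 mm) is a flat control deck 55 mm high, dose slider on its left, key switch on its right; the rear half (x 0 to 120) is the white lamp hood, 134 mm high
- keyhole (a point): Centre of the key slot at the top of the steel escutcheon (44 mm square, face 60 mm above the worktop), at chamber x -62, y -70 mm; axes as the chamber's. Fixed slot, 15 mm along x by 7 along y; plug below: 15 x 6.4. Two sticky pins jut 2 mm into its ends; the tip meets them 11 and 17 mm down. A straight push takes 10 to 20 N; shifting the key 1 to 2 mm along x shoves them aside
- plug (a joint): Turn of the lock plug, rad: 0 at rest (in line with the fixed slot), growing clockwise seen from above to a stop at 1.57. A spring drives it back (0.02 N m at rest, 0.1 at a quarter turn). Play makes it lag the key by 0.1 to 0.2 rad, so turn the key about 1.6. The key can turn only with its collar within 2 mm of the escutcheon; once turned it cannot be pulled out
- fader_top (a point): Centre of the top of the dose slider's black cap (24 mm along chamber x, 13 mm along chamber y, 25 mm high above the deck with its underside 3 mm off it; white line down its middle). It slides along the chamber's y on a track at local x -52 mm; axes as the chamber's
- fader (a joint): Dose slider position, m, 0 at the right end (local y 20 mm), growing to the left (+y) up to 0.080; friction about 1.5 N, stays where it is left
- pointer_tip (a point): Tip of the small dark steel pointer tab (about 14 x 7 mm, top 5 mm above the deck) that marks the set dose, on a guide 36 mm in front of the slider track; the tip points to the track. Axes as the chamber's
- pointer (a joint): Position of the pointer tab along the same track, m, with the same zero and direction as the slider: slider and pointer are level when the two values are equal. Stiff (6 N); leave it
- key_block: Fixed wooden block 50 x 138 mm, top 40 mm above the worktop, with three key slots in a row along its y, 42 mm apart (y -42, 0, 42 mm). Origin: centre of its underside; x away from the operator at yaw 0. Three keys stand in it in any order, collar resting on the top, bow up
- round_key: The chamber's key, 59.5 mm tall, 40 g, the only one with a round disc bow. Origin at the blade's tip, z up along the key, x along the blade's width, y across its thickness. Blade 12 x 5 mm, z 0 to 20, rounded nose; round neck 5 mm thick to z 26.5; collar 16 mm across to z 29.5; bow 30 mm disc, 10 mm thick in y, to z 59.5. Fully home: collar on the escutcheon, origin 26.5 mm below keyhole
- round_key_bow (a point): Point on the round key's axis 50 mm above its tip, the place to grip the bow across its 10 mm (fingertips 19 mm lower just clear the collar); axes as the key's. In the block the bow's 10 mm lies along the block's x. In the lock it must lie along the chamber's y; either way round fits
- square_key: Another key with a square bow (26 x 10 x 28 mm), same blade, standing in the block; origin at its tip. Leave it
- tee_key: Another key with a T-bar bow (38 mm bar, 10 mm thick), same blade, standing in the block; origin at its tip. Leave it
- bench_timer: White bench timer, 66 x 62 x 20 mm, lying in front of the chamber; bystander
- tape_labels: Roll of label tape, 59 mm across, 34 mm high; bystander
- glass_beaker: Beaker, 58 mm across, 62 mm high, behind the key block; bystander
- petri_dish: Petri dish, 59 mm across, 30 mm high, behind the key block; bystander

How it is judged:
On the way, in this order (a step that is already met when the one before it is completed fails the run):
1. the dose slider's line stands level with the pointer tab (within 4 mm along the track) (y of fader_top in the frame of pointer_tip between -0.004 and 0.004 m), for 0.3 s.
2. the round key stands fully home in the slot (collar within 2.5 mm of the escutcheon), not yet turned (z of round_key in the frame of keyhole below -0.024 m and horizontal distance between round_key and keyhole below 0.004 m and value of joint plug below 0.5 rad), for 0.1 s.
At the end, for the whole second after the job is handed in: The round key is home in the switch (collar within 3 mm of the escutcheon, upright), the lock plug is turned clockwise at least 1.2 rad of its quarter turn and held there by the fingers gripping the key (over 2 N), and the slider's line is level with the pointer tab within 4 mm (all of step 1 and value of joint plug above 1.2 rad and z of round_key in the frame of keyhole below -0.0235 m and horizontal distance between round_key and keyhole below 0.004 m and angle between round_key's own z axis and vertical below 0.2 rad and contact force between the fingers and round_key above 2 N); the arm keeps its last pose, push and grip.
It fails at once if the pointer tab is pushed along (distance of pointer_tip from where it was at the start of the episode above 0.003 m).
It fails at once if one of the other keys is pulled or knocked out of place (distance of any of square_key, tee_key from where it was at the start of the episode above 0.015 m).
It fails at once if a bystander is pushed away or knocked over (distance of any of bench_timer, tape_labels, glass_beaker, petri_dish from where it was at the start of the episode above 0.03 m).
It also fails if it takes over 64 s, if anything falls off the work surface, if the arm or the gripper's body presses on something with over 40 N, if the wrist force passes 120 N, or if a joint passes its speed limit or range.

### The arm

A 6-joint arm with a two-finger parallel gripper is mounted at the origin on a cart in front of the work surface, level with it; the furniture and walls round the work are solid. World frame = base frame: x ahead of the robot, y to its left, z up, the work surface at z = 0. Lengths are in m, angles in rad, forces in N, time in s.
With the tool pointing down it reaches from about 0.275 to 0.725 m from the base axis. Payload 15.9 kg.
Tool frame: the origin (TCP) lies at the very end of the fingers, on their centre line; the grasp point (between the pads) lies 19 mm behind it (manip.grip_point_offset is the distance from the TCP to the grasp point, in m); z points along the fingers, y is the line along which they close (so a half turn about z gives the same grasp; the last joint's range is limited). The gripper opens to 85 mm and grips with 20 to 120 N. Pads are 22 mm wide; open, the fingers measure 114 mm over their backs; the gripper's body (76 mm by 85 mm) begins 54 mm behind the grasp point. The pads swing forward as they close: fully open they stand 13 mm farther back than shut.
Start: joints at [1.309, 0.213, -0.034, 1.323, 0, 1.571], TCP at [0.129, 0.483, 0.231] pointing down, gripper open.
Joint ranges: [-2.98, 2.98], [-0.74, 1.72], [-1.14, 1.35], [-2.1, 2.04], [-1.57, 1.44], [-3.14, 3.14]. Speed limits (rad/s): [1.89, 1.89, 2.39, 2.57, 3.14, 3.14].

### API

Orientations are given as [roll, pitch, yaw] about the fixed x, y, z axes, in that order (R = Rz(yaw) Ry(pitch) Rx(roll)).
In Python, from bench import manip gives the robot as it stands.
- The arm moves only by the tool tcp_steps, called after "Call:" as name(argument=value, ...), one argument or row to a line, values as JSON. Schema: {"type":"object","properties":{"rows":{"type":"string"},"grip_n":{"type":"number"},"only":{"type":"string"},"quiet":{"type":"boolean"},"lines":{"type":"string"}},"required":["rows"],"additionalProperties":false}. rows is a string of 1 to 20 rows, parted by a bar, with the numbers parted by commas; each row has 7 numbers: dx, dy, dz in cm, then a rotation vector rx, ry, rz in units of 0.25 rad, then the finger opening in m; each row is the pose to reach, as a shift and turn from the pose commanded when the call began, along the tool's axes at that moment; what a row does not reach only later rows make up. A row lasts 1/10 s, in which the tool goes at most 0.05 m and 0.15 rad, less where a joint would pass 70% of its speed; a pose out of reach is approached as far as the arm can. The fingers move at their own pace and stop on an object; grip_n is the grip in N (left out, the last holds). Time passes only in rows, so rows that do not move let the fingers close. The tool returns the time, the measured TCP pose, the force, the opening and the grip force at its end. only (a regular expression) keeps the lines of the reply that match it, lines (a string "A,B") keeps lines A to B, and quiet returns only ok. Input that does not fit is refused with a message, and nothing moves.
- manip.sense(): the state, without advancing time (a new reading comes with each control period).
- manip.grab_frame(name): name is "side" or "top" or "wrist"; returns a dict with "image" (384x512x3 uint8, red, green, blue), "camera_matrix" (3x3 intrinsics, pixels), "camera_from_world" (4x4, takes a point from world to camera coordinates). Camera axes: x right, y up, looking along -z (the intrinsics and any distortion apply to the point x, -y, -z); pixel columns grow to the right and rows downward; lengths in m; the calibration is good to about 2 mm. A picture is of the moment at which its call begins. There is no depth.
- manip.close_job(): hands the job in; it is judged then, once.
The state is a dict: "clock": time; "joint_positions": joint angles; "joint_vel": joint speeds; "effort": joint torques, N m; "tool_pos": TCP position; "eef_rot": TCP orientation; "wrist_force": force on the tool from outside, world axes, zero at the start; "ft_torque": the same for the moment, N m; "grip_width": finger opening in m; "gripper_force": force on a finger pad.
Only numpy, scipy, OpenCV 4.12 (cv2) and the standard library are available. Lean on these libraries where they do the work, as an engineer would, in place of code of your own. Each camera call takes 0.05 s, during which the arm holds its last target. There are 200 camera calls.

## Working session

There is one attempt and no reset: what is moved stays moved. The work goes in short steps, Python scripts to look and compute and a tool call to move; the robot and the scene stay as the last step left them, time stands still between calls to the robot, and variables do not carry over. Pictures are saved under pics/ and viewed, at most 10 in all, crops included, and the job is handed in when it is done.

```bash
ls; mkdir -p pics; cat > h.py <<'E'
import numpy as np, cv2
from bench import manip
def grab(n,save=None):
    f=manip.grab_frame(n); im=cv2.cvtColor(f["image"],cv2.COLOR_RGB2BGR)
    if save: cv2.imwrite("pics/%s.png"%save,im); np.savez("pics/%s.npz"%save,K=f["camera_matrix"],T=f["camera_from_world"])
    return im,np.array(f["camera_matrix"]),np.array(f["camera_from_world"]),f
def ray(K,T,u,v):
    d=np.array([(u-K[0,2])/K[0,0],-(v-K[1,2])/K[1,1],-1.]); R=T[:3,:3]
    return -R.T@T[:3,3], R.T@d/np.linalg.norm(d)
def plane(K,T,u,v,z):
    o,d=ray(K,T,u,v); return o+d*(z-o[2])/d[2]
def tri(rs):
    A=np.zeros((3,3));b=np.zeros(3)
    for o,d in rs:
        P=np.eye(3)-np.outer(d,d);A+=P;b+=P@o
    x=np.linalg.solve(A,b); return x,[np.linalg.norm(np.cross(x-o,d)) for o,d in rs]
def proj(K,T,p):
    c=T[:3,:3]@np.array(p)+T[:3,3]; return K[0,0]*c[0]/-c[2]+K[0,2], K[1,1]*-c[1]/-c[2]+K[1,2]
E
python3 - <<'E'
from h import *
a,K,T,f=grab("top","top0");b,K2,T2,_=grab("side","side0")
print(f.keys()); print(K,T,K2,T2,sep="\n"); print(manip.sense())
E
```

```text
bench.py
pics
dict_keys(['image', 'camera_matrix', 'camera_from_world'])
[[369.70766239   0.         251.14307001]
 [  0.         369.70766239 188.76462038]
 [  0.           0.           1.        ]]
[[-1.07722968e-02 -9.99940663e-01 -1.62125791e-03  1.47708839e-01]
 [ 9.93713975e-01 -1.08858656e-02  1.11418285e-01 -5.18015431e-01]
 [-1.11429323e-01 -4.10835804e-04  9.93772276e-01 -9.69728520e-01]
 [ 0.00000000e+00  0.00000000e+00  0.00000000e+00  1.00000000e+00]]
[[399.93382394   0.         251.7942864 ]
 [  0.         399.93382394 189.73169186]
 [  0.           0.           1.        ]]
[[-0.95963579 -0.28088294  0.01428041  0.5144827 ]
 [ 0.19566215 -0.63028194  0.75130619 -0.04019528]
 [-0.20202841  0.72377445  0.65979927 -0.96896232]
 [ 0.          0.          0.          1.        ]]
{'clock': 0.1, 'joint_positions': array([ 1.30898296e+00,  2.13318270e-01, -3.49966185e-02,  1.32350698e+00,
        3.19429777e-05,  1.57080202e+00]), 'joint_vel': array([-0.00155236, -0.0023493 ,  0.00050651, -0.00056414, -0.00071176,
       -0.00248228]), 'effort': array([-7.87983645e-04, -6.87247467e+01,  4.87806773e+01,  1.22235232e-02,
       -7.27372662e-05,  1.55490170e-05]), 'tool_pos': array([0.12932533, 0.48266064, 0.23085989]), 'eef_rot': array([-3.14056711e+00, -3.19371189e-05,  2.87977355e+00]), 'wrist_force': array([ 0.89803648, -0.8679379 , -0.64948888]), 'ft_torque': array([ 0.02439412, -0.00511469,  0.00245335]), 'gripper_force': 0.0, 'grip_width': 0.08565631750280223}
```

View pics/top0.png

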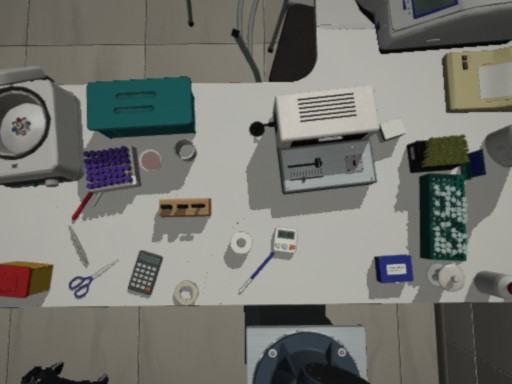

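View pics/side0.png

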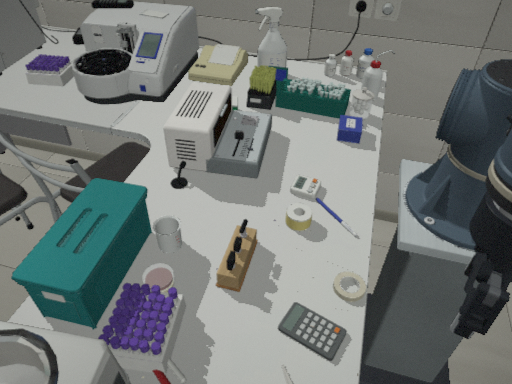

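Top view: chamber with hood at about (325,115), deck (325,165), key block (185,207) with three keys. Side view: block (238,257), deck (242,140). I'll zoom in on both.

```bash
python3 - <<'E'
from h import *
t=cv2.imread("pics/top0.png");s=cv2.imread("pics/side0.png")
r=lambda i,x0,y0,x1,y1:cv2.resize(i[y0:y1,x0:x1],(400,300),interpolation=cv2.INTER_CUBIC)
cv2.imwrite("pics/z1.png",np.vstack([np.hstack([r(t,270,125,390,215),r(t,145,180,225,240)]),np.hstack([r(s,190,90,290,165),r(s,190,215,290,290)])]))
K,T=[np.load("pics/top0.npz")[k] for k in "KT"]
for p in [(282,194,.055),(375,183,.055),(277,143,.055),(353,160,.06),(318,162,.083),(160,200,.04),(210,200,.04),(160,216,.04),(210,216,.04)]: print(p,plane(K,T,*p).round(3))
E
```

```text
(282, 194, 0.055) [0.502 0.061 0.055]
(375, 183, 0.055) [ 0.528 -0.184  0.055]
(277, 143, 0.055) [0.639 0.072 0.055]
(353, 160, 0.06) [ 0.59  -0.128  0.06 ]
(318, 162, 0.083) [ 0.581 -0.031  0.083]
(160, 200, 0.04) [0.491 0.385 0.04 ]
(210, 200, 0.04) [0.489 0.252 0.04 ]
(160, 216, 0.04) [0.448 0.384 0.04 ]
(210, 216, 0.04) [0.447 0.252 0.04 ]
```

View pics/z1.png

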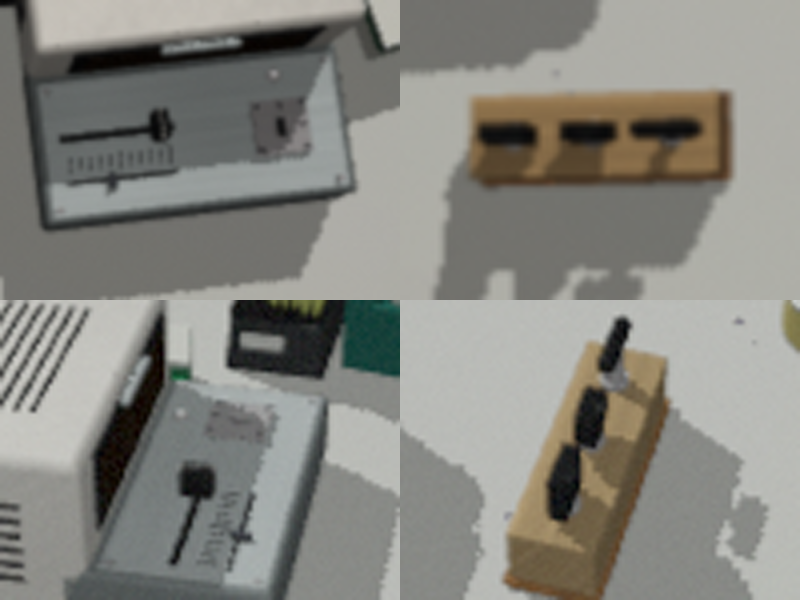

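Crop: slider cap near the right end at top px ~(318,162), pointer tab at ~(303,179), key slot at ~(354,163); tee key is the rightmost in the block, and the round/square ones need a closer look. First I go over the chamber deck.

The manual's scale: shifts go in cm and turns go in units of 0.25 rad. Converting my numbers, -0.452 m is -45.2, -0.41 m is -41, 2.774 rad is 11.096.

```bash
cat >> h.py <<'E'
from scipy.spatial.transform import Rotation as Ro
def go(p,yaw):  # shift and turn in tool axes to a tool-down pose
    s=manip.sense(); R=Ro.from_euler('xyz',s["eef_rot"]); R2=Ro.from_euler('xyz',[np.pi,0,yaw])
    print("GO",R.inv().apply(np.array(p)-s["tool_pos"]).round(4),(R.inv()*R2).as_rotvec().round(4))
E
```

Call:
tcp_steps(
  rows="-45.2,-41,-5,0,0,11.096,0.085 | -45.2,-41,-5,0,0,11.096,0.085 | -45.2,-41,-5,0,0,11.096,0.085 | -45.2,-41,-5,0,0,11.096,0.085 | -45.2,-41,-5,0,0,11.096,0.085 | -45.2,-41,-5,0,0,11.096,0.085 | -45.2,-41,-5,0,0,11.096,0.085 | -45.2,-41,-5,0,0,11.096,0.085 | -45.2,-41,-5,0,0,11.096,0.085 | -45.2,-41,-5,0,0,11.096,0.085 | -45.2,-41,-5,0,0,11.096,0.04 | -45.2,-41,-5,0,0,11.096,0.04 | -45.2,-41,-5,0,0,11.096,0.04 | -45.2,-41,-5,0,0,11.096,0.04 | -45.2,-41,-5,0,0,11.096,0.04 | -45.2,-41,-5,0,0,11.096,0.04 | -45.2,-41,-5,0,0,11.096,0.04 | -45.2,-41,-5,0,0,11.096,0.04 | -45.2,-41,-5,0,0,11.096,0.04 | -45.2,-41,-5,0,0,11.096,0.04",
  grip_n=20,
)

```text
clock: 2.1
tool_pos: [0.4597, -0.0301, 0.2811]
eef_rot: [-3.142, 0.001, 0.105]
wrist_force: [-0.9, 0.0, -0.2]
grip_width: 0.0399
gripper_force: 0.0
```

```bash
python3 - <<'E'
from h import *
im,K,T,_=grab("wrist","w1"); s=manip.sense(); print(s["tool_pos"],s["eef_rot"],s["joint_positions"]); o,d=ray(K,T,256,192); print(K[0,0],o,d)
E
```

```text
[ 0.45976878 -0.03007641  0.28112296] [-3.14154796e+00  4.26375417e-04  1.07689109e-01] [-6.53031923e-02  1.29019999e-01 -1.05974097e-02  1.43160662e+00
 -2.93652817e-05  2.96860037e+00]
295.0061935667455 [ 0.52892805 -0.02186207  0.42472379] [-0.2880093  -0.02911961 -0.95718477]
```

View pics/w1.png

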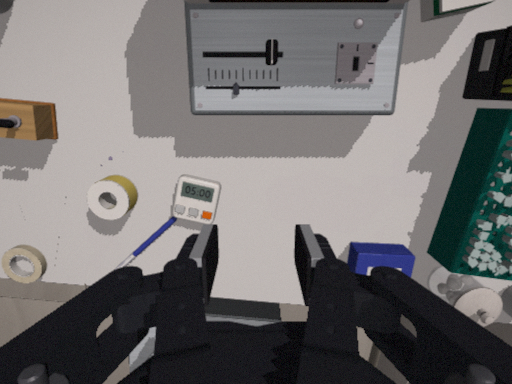

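Wrist view: slider cap ~(272,52), pointer tab ~(236,88), keyhole ~(356,63), timer (197,198). Zoom the deck for accurate pixels.

```bash
python3 - <<'E'
from h import *
im=cv2.imread("pics/w1.png"); c=cv2.resize(im[0:120,185:405],(0,0),fx=3.6,fy=3.6,interpolation=cv2.INTER_CUBIC)
for i in range(190,405,20): cv2.putText(c,str(i),(int((i-185)*3.6),428),0,.35,(0,0,255)); cv2.line(c,(int((i+.5-185)*3.6),410),(int((i+.5-185)*3.6),416),(0,0,255))
cv2.imwrite("pics/z2.png",c)
E
```

```text
(no output)
```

View pics/z2.png

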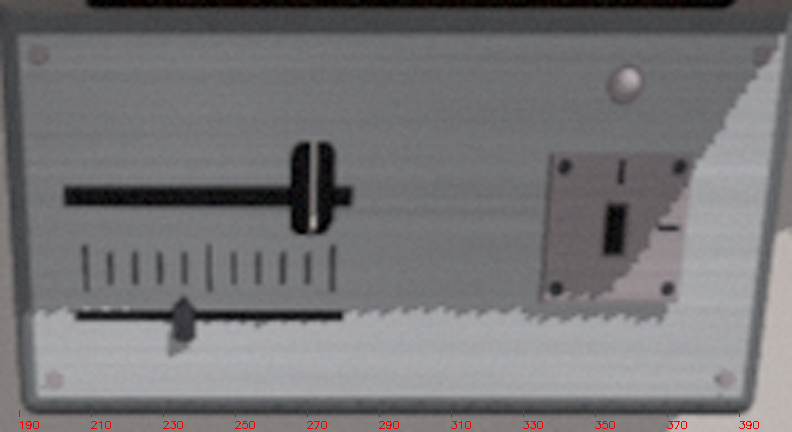

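```bash
python3 - <<'E'
from h import *
L=lambda n:[np.load("pics/%s.npz"%n)[k] for k in "KT"]
W,Tp=L("w1"),L("top0"); px=lambda X,Y:(185+X/3.6-.5,Y/3.6-.5)
P={k:plane(*W,*px(*v),z) for k,v,z in [("fl",(53,380),.055),("fr",(725,380),.055),("rl",(38,54),.055),("rr",(762,54),.055),("cap",(313,187),.080),("capbot",(312,232),.08),("tip",(183,297),.06),("tab",(183,320),.06),("hole",(615,229),.06)]}
for k,v in P.items(): print(k,v.round(4))
y=P["fl"]-P["fr"]; print("yaw",np.arctan2(-y[0],y[1]),np.linalg.norm(y)); y2=P["rl"]-P["rr"]; print(np.arctan2(-y2[0],y2[1]),np.linalg.norm(y2))
for n,a,b in [("cap",px(313,187),(317.6,161.5)),("hole",px(615,229),(353.6,162.1)),("tab",px(183,320),(302.6,178))]: print(n,*tri([ray(*W,*a),ray(*Tp,*b)]))
E
```

```text
fl [0.5196 0.0466 0.055 ]
fr [ 0.5432 -0.1776  0.055 ]
rl [0.6167 0.0563 0.055 ]
rr [ 0.6401 -0.1672  0.055 ]
cap [ 0.5839 -0.0324  0.08  ]
capbot [ 0.5714 -0.0335  0.08  ]
tip [0.5501 0.0051 0.06  ]
tab [0.543  0.0045 0.06  ]
hole [ 0.5849 -0.1302  0.06  ]
yaw 0.10474613732492694 0.2253853165105425
0.10443703605430031 0.22470279907758178
cap [ 0.58570506 -0.03282481  0.06647061] [np.float64(0.00032100715761089303), np.float64(0.00032100715761089395)]
hole [ 0.58550419 -0.13145934  0.05345038] [np.float64(0.0007534148800167049), np.float64(0.0007534148800167836)]
tab [0.54379306 0.00528044 0.05162541] [np.float64(0.0005041390852915746), np.float64(0.0005041390852917084)]
```

Slider and pointer distances agree with the given geometry (cap local x ≈ -53, tip ≈ -82 mm). Slider must go ≈ 41 mm left. Hover over the cap.

Converted, 0.161 m is 16.1, 0.12 m is 12, 0.003 rad is 0.012.

Call:
tcp_steps(
  rows="3,0.4,4,0,0,0,0.04 | 6,0.8,8,0,0,0,0.04 | 9,1.2,12,0,0,0,0.04 | 12.3,1.57,15,0,0,0.012,0.04 | 12.3,1.57,16.1,0,0,0.012,0.04 | 12.3,1.57,16.1,0,0,0.012,0.04 | 12.3,1.57,16.1,0,0,0.012,0.04",
)

```text
clock: 2.85
tool_pos: [0.5835, -0.0327, 0.1211]
eef_rot: [3.142, -0.0, 0.104]
wrist_force: [-0.0, 0.4, 1.1]
grip_width: 0.04
gripper_force: 0.0
```

```bash
python3 - <<'E'
from h import *
im,K,T,_=grab("wrist","w2"); go([.5839,-.0324,.067],.1045)
for p in [(.5839,-.0324,.08),(.5501,.0051,.06),(.5849,-.1302,.06)]: print(proj(K,T,p))
E
```

```text
GO [-0.0001 -0.0003  0.0548] [ 0.0002 -0.0016 -0.0007]
(np.float64(257.3171262932531), np.float64(211.28931291024912))
(np.float64(203.44122967249677), np.float64(238.77875858333584))
(np.float64(388.790453598092), np.float64(213.49657771158812))
```

View pics/w2.png

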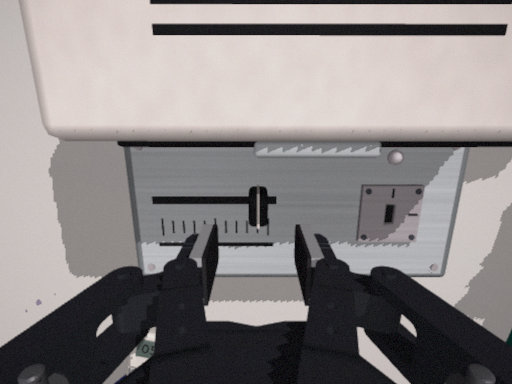

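Second view: cap line centre ~(258,207), keyhole ~(389.5,213.5), matching prediction. Check heights with the two wrist views.

```bash
python3 - <<'E'
from h import *
L=lambda n:[np.load("pics/%s.npz"%n)[k] for k in "KT"]
W,V=L("w1"),L("w2"); px=lambda X,Y:(185+X/3.6-.5,Y/3.6-.5)
im=cv2.imread("pics/w2.png"); g=cv2.cvtColor(im,cv2.COLOR_BGR2GRAY)
def blob(x0,y0,x1,y1,t,own):
    m=(g[y0:y1,x0:x1]<t).astype(np.uint8); n,l,s,c=cv2.connectedComponentsWithStats(m); i=l[own[1]-y0,own[0]-x0]; print(s[i]+np.array([x0,y0,0,0,0])); return c[i]+[x0,y0]
h=blob(375,198,403,230,60,(389,214)); print("hole",h); print(tri([ray(*W,*px(615,229)),ray(*V,*h)]))
# cap line: bright column within the cap
sub=g[180:232,250:267].astype(int); print(sub[::4])
for c in [(258,205),(258,207)]: print(tri([ray(*W,*px(313,187)),ray(*V,*c)]), plane(*V,*c,.08))
E
```

```text
[384 205  11  18 145]
hole [388.82758621 213.36551724]
(array([ 0.58491995, -0.13030484,  0.05976248]), [np.float64(2.1098668819018726e-05), np.float64(2.109866881905147e-05)])
[[127 127 127 128 126 125 124 127 129 125 124 125 126 126 129 127 127]
 [127 127 129 129 129 130 125 119 117 123 125 126 123 126 126 129 126]
 [ 48  14  17  12  19  11  35  68  77  46   8  15  18   9   6  28  94]
 [ 12  12   7  19  12  13  34  69  81  63   7   9   9   4   9   5  11]
 [ 18   7  23  18  17  11  59 117 142 104  15   5  11  25  19  16  10]
 [ 17  25  19  24  24  15  60 118 142 106   8  22  12  21  20  14   8]
 [ 17  17  21  27  21  17  56 119 143 103  23   9  27  18  22  21  17]
 [ 14  12  22  20  15  15  60 115 145 104  17  18  22  27  12  13  10]
 [ 18  16  14  18  16  22  58 115 142 105  18  17   2  13  18  17  12]
 [ 14  14  18  16  18  20  56 114 140 106  19  12  19  13  17  18   9]
 [ 19   9  18  16   8  16  58 115 142 105  10  15  20   6  17  12  13]
 [ 42  23  21  22  19   6  73 151 188 140  17  14  11  17  21  21  43]
 [131 133 132 131 131 131 121 138 174 159 131 129 130 130 129 130 115]]
(array([ 0.5852809 , -0.03269474,  0.0711548 ]), [np.float64(6.456470547793787e-05), np.float64(6.456470547794356e-05)]) [ 0.5883568  -0.03238315  0.08      ]
(array([ 0.58482882, -0.03266754,  0.07400327]), [np.float64(0.0001241139541960265), np.float64(0.00012411395419599985)]) [ 0.58696054 -0.03253186  0.08      ]
```

Call:
tcp_steps(
  rows="0,0,2,0,0,0,0.04 | 0,0,4,0,0,0,0.04 | 0,0,5.6,0,0,0,0.04 | 0,0,5.6,0,0,0,0.04 | 0,0,5.6,0,0,0,0.005 | 0,0,5.6,0,0,0,0.005 | 0,0,5.6,0,0,0,0.005 | 0,0,5.6,0,0,0,0.005",
  grip_n=25,
)

```text
clock: 3.7
tool_pos: [0.5847, -0.0328, 0.0662]
eef_rot: [3.141, -0.002, 0.103]
wrist_force: [-2.3, -0.7, 8.9]
grip_width: 0.0121
gripper_force: 29.2
```

```bash
python3 - <<'E'
from h import *
s=manip.sense(); print(s["tool_pos"],s["grip_width"]); go([.5839-.0042,-.0324+.041,.065],.1045)
y=np.array([-.1046,.9945]);print((np.array([.5501,.0051])-s["tool_pos"][:2])@y)
E
```

```text
[ 0.5846821  -0.03276986  0.06615576] 0.012054814726942104
GO [-0.0007 -0.0417  0.0011] [ 0.0004 -0.0024 -0.0016]
0.04127885988931291
```

Converted, -0.0413 m is -4.13, -0.16 m is -16.

Call:
tcp_steps(
  rows="0,-1,0,0,0,0,0.005 | 0,-2,0,0,0,0,0.005 | 0,-3,0,0,0,0,0.005 | 0,-3.8,0,0,0,0,0.005 | 0,-4.13,0,0,0,0,0.005 | 0,-4.13,0,0,0,0,0.005 | 0,-4.13,0,0,0,0,0.04 | 0,-4.13,0,0,0,0,0.04 | 0,-4.13,0,0,0,0,0.04 | 0,-4.13,-4,0,0,0,0.04 | -5,-4.13,-9,0,0,0,0.04 | -8,-4.13,-12,0,0,0,0.04 | -10,-3,-16,0,0,0,0.04 | -10,-3,-16,0,0,0,0.04 | -10,-3,-16,0,0,0,0.04",
)

```text
clock: 5.2
tool_pos: [0.4818, -0.0135, 0.2261]
eef_rot: [3.141, -0.003, 0.102]
wrist_force: [-0.4, -0.0, -0.1]
grip_width: 0.0398
gripper_force: 0.0
```

```bash
python3 - <<'E'
from h import *
im,K,T,_=grab("wrist","w3"); u,v=proj(K,T,(.55,.005,.06)); print(u,v)
u=int(u);v=int(v);c=im[max(0,v-50):v+30,u-60:u+60]; print(u-60,max(0,v-50))
cv2.imwrite("pics/z3.png",cv2.resize(c,(0,0),fx=5,fy=5,interpolation=cv2.INTER_CUBIC))
E
```

```text
245.8934105269615 103.8203109655085
185 53
```

View pics/z3.png

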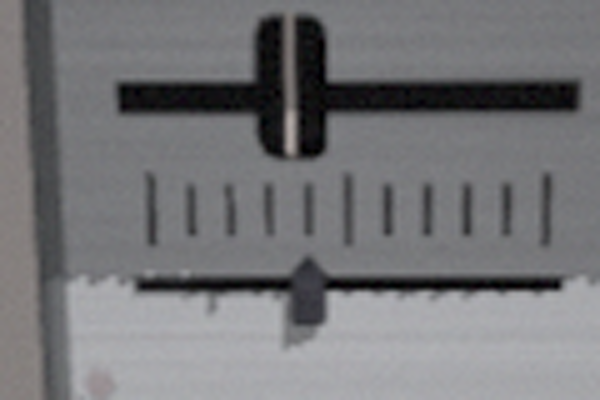

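Crop: slider line at ~(242.7,69.5), pointer tip ~(246.1,104). Compute the real offset with heights.

```bash
python3 - <<'E'
from h import *
K,T=[np.load("pics/w3.npz")[k] for k in "KT"]
y=np.array([-.1046,.9945,0])
t=plane(K,T,246.1,104.1,.06)
for z in (.077,.08,.083): c=plane(K,T,242.7,69.5,z); print(z,c,(c-t)@y)
for X in (151,308,347,546):
  q=plane(K,T,185+X/5-.4,53+210/5-.4,.055); print(X,q@y-t@y)
c2=plane(K,T,185+291/5-.4,53+155/5-.4,.08);print((c2-t)@y,t)
im,K,T,_=grab("top","top1")
cv2.imwrite("pics/z4.png",cv2.resize(im[180:240,145:225],(800,600),interpolation=cv2.INTER_CUBIC))
E
```

```text
0.077 [0.58024916 0.01022591 0.077     ] 0.002238928428220966
0.08 [0.57994355 0.01006557 0.08      ] 0.002111433572118795
0.083 [0.57963794 0.00990523 0.083     ] 0.001983938716016623
151 0.031970905088658894
308 -4.4748591788476566e-05
347 -0.007997068900932679
546 -0.04857049692258907
0.0021976438246674745 [0.54975012 0.00476676 0.06      ]
```

Slider is ~2 mm past the tab: within tolerance but I'll centre it by a re-grip, cheaply.

Call:
tcp_steps(
  rows="3,-0.3,5,0,0,0,0.04 | 7,-0.8,10,0,0,0,0.04 | 10,-1.05,14,0,0,0,0.04 | 10,-1.05,16,0,0,0,0.04 | 10,-1.05,16,0,0,0,0.04 | 10,-1.05,16,0,0,0,0.01 | 10,-1.05,16,0,0,0,0.01 | 10,-1.05,16,0,0,0,0.01 | 10,-1.05,16,0,0,0,0.01",
  grip_n=20,
)

```text
clock: 6.2
tool_pos: [0.5798, 0.0076, 0.0656]
eef_rot: [-3.142, -0.001, 0.103]
wrist_force: [-2.4, 1.2, 2.0]
grip_width: 0.0123
gripper_force: 25.9
```

```bash
python3 - <<'E'
from h import *
s=manip.sense();print(s["tool_pos"],(np.array([.55,.005])-s["tool_pos"][:2])@np.array([-.1046,.9945]))
E
```

```text
[0.57984871 0.00757577 0.06556576] 0.000560572776321531
```

View pics/z4.png

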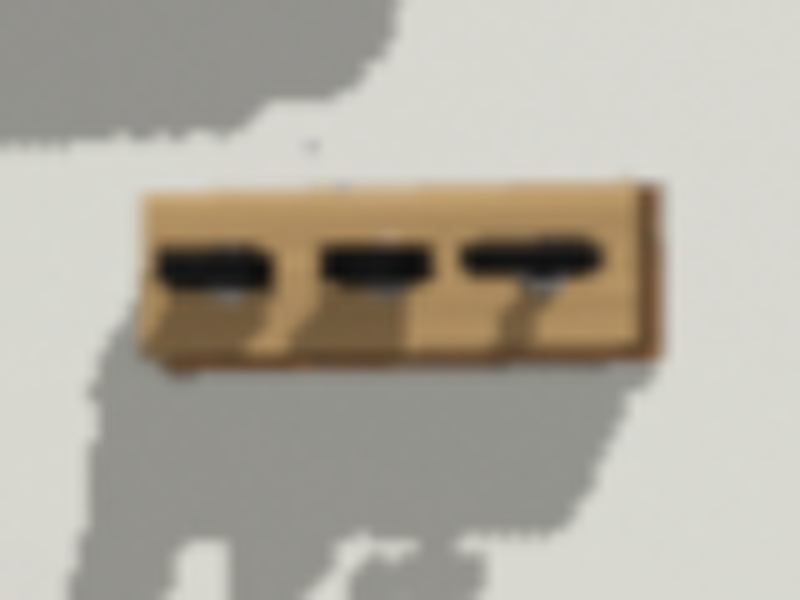

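Top crop shows three keys in the block; right is the tee, the left one looks like the round disc (to confirm by the wrist camera).

Converted, -0.16 m is -16, -0.1 m is -10.

Call:
tcp_steps(
  rows="0,0,0,0,0,0,0.02 | 0,0,0,0,0,0,0.03 | 0,0,0,0,0,0,0.04 | 0,0,-4,0,0,0,0.04 | -5,0,-9,0,0,0,0.04 | -10,1,-13,0,0,0,0.04 | -10,1,-16,0,0,0,0.04 | -10,1,-16,0,0,0,0.04 | -10,1,-16,0,0,0,0.04",
)

```text
clock: 7.1
tool_pos: [0.4819, -0.0128, 0.2262]
eef_rot: [3.141, -0.004, 0.102]
wrist_force: [1.2, -0.1, 0.1]
grip_width: 0.0404
gripper_force: 0.0
```

```bash
python3 - <<'E'
from h import *
im,K,T,_=grab("wrist","w4"); g=cv2.cvtColor(im,cv2.COLOR_BGR2GRAY).astype(float)
s=manip.sense();print(s["tool_pos"],s["eef_rot"])
y=np.array([-.1046,.9945,0]); u,v=map(int,proj(K,T,(.5799,.0076,.08))); print(u,v)
sub=g[v-5:v+5,u-14:u+14].mean(0); print(sub.round())
u2,v2=map(int,proj(K,T,(.545,.0043,.06))); sb=g[v2:v2+4,u2-14:u2+14].mean(0); print(u2-14,v2,sb.round())
def peak(a,x0):
    w=np.clip(a,0,None); return x0+(w*np.arange(len(a))).sum()/w.sum()
lc=sub.copy(); k=np.arange(28); inside=np.where(lc<40)[0]; a,b=inside.min(),inside.max(); L=peak(lc[a:b+1]-40,u-14+a)
t=peak((100-sb),u2-14); print("line",L,"tab",t)
c=plane(K,T,L,v-.5,.08); q=plane(K,T,t,v2+1.5,.06); print(c,q,(c-q)@y)
E
```

```text
[ 0.48168408 -0.01266932  0.22451708] [ 3.14140645e+00 -1.40673426e-03  1.02576509e-01]
246 70
[ 67.  67.  65.  67.  66.  59.  38.  13.  15.  16.  15.  36. 101. 110.
  56.  17.  18.  14.  11.   8.  48.  65.  65.  66.  67.  67.  66.  67.]
232 109 [78. 70. 58. 65. 71. 71. 75. 82. 70. 60. 60. 54. 56. 62. 63. 64. 64. 61.
 65. 72. 80. 74. 64. 68. 77. 79. 81. 80.]
line 244.69527027027027 tab 244.91078066914497
[0.58027901 0.00892221 0.08      ] [0.54351697 0.00605253 0.06      ] -0.0009914159449491335
```

Line is now ≈1 mm from the tip. On to the keys: an oblique look from in front of the block to tell round from square.

Call:
tcp_steps(
  rows="-11.9,-32.7,7.55,0,1.8,0,0.085 | -11.9,-32.7,7.55,0,1.8,0,0.085 | -11.9,-32.7,7.55,0,1.8,0,0.085 | -11.9,-32.7,7.55,0,1.8,0,0.085 | -11.9,-32.7,7.55,0,1.8,0,0.085 | -11.9,-32.7,7.55,0,1.8,0,0.085 | -11.9,-32.7,7.55,0,1.8,0,0.085 | -11.9,-32.7,7.55,0,1.8,0,0.085 | -11.9,-32.7,7.55,0,1.8,0,0.085 | -11.9,-32.7,7.55,0,1.8,0,0.085 | -11.9,-32.7,7.55,0,1.8,0,0.085",
)

```text
clock: 8.25
tool_pos: [0.3764, 0.0621, 0.1575]
eef_rot: [-3.118, -0.449, 0.145]
wrist_force: [-0.7, 0.2, -0.6]
grip_width: 0.085
gripper_force: 0.0
```

```bash
python3 - <<'E'
from h import *
im,K,T,_=grab("wrist","w5"); u,v=proj(K,T,(.468,.318,.06)); print(u,v)
u=int(u);v=int(v);x0=max(0,u-130);y0=max(0,v-70);c=im[y0:v+80,x0:u+130]; print(x0,y0)
cv2.imwrite("pics/z5.png",cv2.resize(c,(0,0),fx=3,fy=3,interpolation=cv2.INTER_CUBIC))
E
```

```text
8.710781622187028 100.68803617683916
0 30
```

View pics/z5.png

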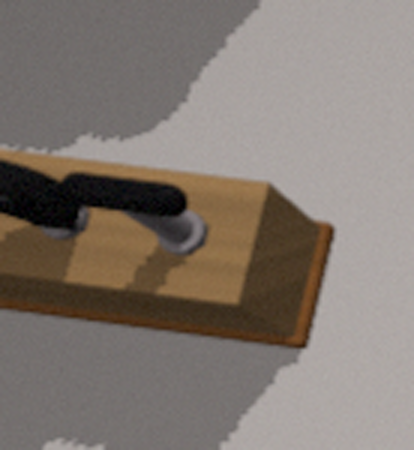

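The arm stopped at its last-joint limit (yaw 0.1 not possible there); the crop shows tee at right and the middle key beyond, left key out of view. Go to yaw 1.57 with a side tilt instead.

```bash
python3 - <<'E'
from h import *
s=manip.sense(); R=Ro.from_euler('xyz',s["eef_rot"]); R2=Ro.from_rotvec([0,-.45,0])*Ro.from_euler('xyz',[np.pi,0,1.57])
print(R.inv().apply(np.array([.40,.29,.19])-s["tool_pos"]),(R.inv()*R2).as_rotvec(),s["joint_positions"])
E
```

```text
[ 6.55124831e-02 -2.22137021e-01  1.72072302e-04] [-0.06867014 -0.06450329 -1.4384223 ] [ 0.14382915 -0.41641913 -0.8914765   0.64690438  0.02385891  3.14059836]
```

Call:
tcp_steps(
  rows="6.6,-22.2,0,-0.276,-0.26,-5.752,0.085 | 6.6,-22.2,0,-0.276,-0.26,-5.752,0.085 | 6.6,-22.2,0,-0.276,-0.26,-5.752,0.085 | 6.6,-22.2,0,-0.276,-0.26,-5.752,0.085 | 6.6,-22.2,0,-0.276,-0.26,-5.752,0.085 | 6.6,-22.2,0,-0.276,-0.26,-5.752,0.085 | 6.6,-22.2,0,-0.276,-0.26,-5.752,0.085 | 6.6,-22.2,0,-0.276,-0.26,-5.752,0.085 | 6.6,-22.2,0,-0.276,-0.26,-5.752,0.085 | 6.6,-22.2,0,-0.276,-0.26,-5.752,0.085 | 6.6,-22.2,0,-0.276,-0.26,-5.752,0.085 | 6.6,-22.2,0,-0.276,-0.26,-5.752,0.085",
)

```text
clock: 9.5
tool_pos: [0.4009, 0.2903, 0.1909]
eef_rot: [2.691, -0.002, 1.567]
wrist_force: [0.5, 0.0, 0.1]
grip_width: 0.0849
gripper_force: 0.0
```

```bash
python3 - <<'E'
from h import *
im,K,T,_=grab("wrist","w5"); print(manip.sense()["joint_positions"].round(3))
for y in (.276,.318,.36):print(proj(K,T,(.468,y,.06)))
E
```

```text
[ 0.834 -0.064 -0.539  0.782 -0.328  2.357]
(np.float64(258.52320372825784), np.float64(189.04630857628499))
(np.float64(258.4282944872392), np.float64(148.17505693478452))
(np.float64(258.3256367618009), np.float64(103.96703583691142))
```

View pics/w5.png

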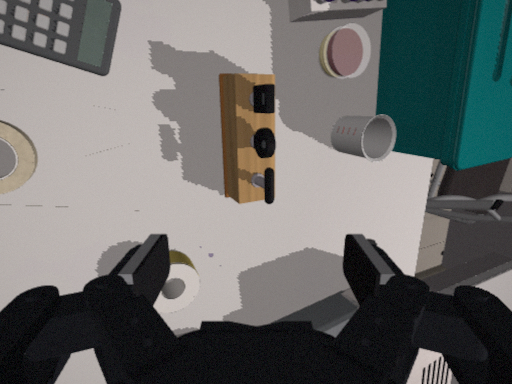

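Wrist view: the MIDDLE key (264,143) is the round disc; square far (263,98), tee near (267,185). That's ten pictures; from here I measure numerically. Go vertical above the block.

Converted, 0.0615 m is 6.15, -0.04 m is -4, 0.45 rad is 1.8.

Call:
tcp_steps(
  rows="-4,6.15,2,1.8,0,0,0.04 | -4,6.15,2,1.8,0,0,0.04 | -4,6.15,2,1.8,0,0,0.04 | -4,6.15,2,1.8,0,0,0.04 | -4,6.15,2,1.8,0,0,0.04 | -4,6.15,2,1.8,0,0,0.04",
)

```text
clock: 10.15
tool_pos: [0.465, 0.2499, 0.1993]
eef_rot: [3.14, 0.0, 1.567]
wrist_force: [-0.7, -0.5, 0.7]
grip_width: 0.04
gripper_force: 0.0
```

```bash
cat > kb.py <<'E'
from h import *
def seg(im,K,T):
    hsv=cv2.cvtColor(im,cv2.COLOR_BGR2HSV)
    u,v=proj(K,T,(.468,.318,.05)); m=np.zeros(im.shape[:2],np.uint8); cv2.circle(m,(int(u),int(v)),75,255,-1)
    wood=cv2.inRange(hsv,(8,70,60),(22,255,255))&m
    dark=cv2.inRange(hsv,(0,0,0),(180,255,45))&m
    n,l,s,c=cv2.connectedComponentsWithStats(dark)
    return wood,[(s[i].tolist(),c[i].round(2).tolist()) for i in range(1,n) if s[i][4]>40]
if __name__=="__main__":
    im,K,T,_=grab("wrist","w6"); wood,b=seg(im,K,T); print(ray(K,T,256,192)[0],manip.sense()["tool_pos"],manip.sense()["eef_rot"])
    for q in b: print(q, plane(K,T,*q[1],.07))
    cs=max(cv2.findContours(wood,cv2.RETR_EXTERNAL,cv2.CHAIN_APPROX_NONE)[0],key=cv2.contourArea)
    r=cv2.minAreaRect(cs); bx=cv2.boxPoints(r); print(cv2.boundingRect(cs)); P=[plane(K,T,*p,.04) for p in bx]
    for p,w in zip(bx,P): print(p,w.round(4))
    print(np.mean(P,0)); 
E
python3 kb.py
```

```text
[0.46535197 0.32009195 0.34293724] [0.46451051 0.2500707  0.19960344] [ 3.13947053e+00 -4.67581925e-05  1.56872793e+00]
([260, 33, 11, 35, 381], [265.0, 49.91]) [0.47376864 0.36388744 0.07      ]
([261, 84, 10, 33, 326], [265.5, 100.0]) [0.47442415 0.32303784 0.07      ]
([261, 128, 10, 39, 341], [265.97, 146.86]) [0.47509431 0.28140445 0.07      ]
(240, 30, 48, 137)
[240. 166.] [0.4491 0.2572 0.04  ]
[240.  30.] [0.4514 0.3857 0.04  ]
[287.  30.] [0.495  0.3856 0.04  ]
[287. 166.] [0.4983 0.257  0.04  ]
[0.47346239 0.32139677 0.04      ]
```

```bash
python3 - <<'E'
from kb import *
im=cv2.imread("pics/w5.png");K,T=[np.load("pics/w5.npz")[k] for k in "KT"]
w,b=seg(im,K,T)
for q in b: print(q)
K6,T6=[np.load("pics/w6.npz")[k] for k in "KT"]
q=min(b,key=lambda q:abs(q[1][1]-143)); print(tri([ray(K,T,*q[1]),ray(K6,T6,265.5,100)]))
go([.474,.3225,.0445],1.57+.016)
E
```

```text
([253, 85, 21, 28, 546], [263.51, 98.51])
([254, 129, 21, 29, 492], [264.11, 142.53])
([265, 168, 9, 35, 274], [268.62, 185.28])
(array([0.47476958, 0.32310371, 0.05911366]), [np.float64(5.417093559850716e-05), np.float64(5.417093559848157e-05)])
GO [0.0724 0.009  0.1551] [ 0.0021 -0.     -0.0173]
```

Bow centre height 59 mm (expected 58.5) — consistent. Grasp.

Call:
tcp_steps(
  rows="3,0.5,4,0,0,-0.064,0.04 | 6,0.95,8,0,0,-0.064,0.04 | 7.3,0.95,12,0,0,-0.064,0.04 | 7.3,0.95,14.5,0,0,-0.064,0.04 | 7.3,0.95,15.35,0,0,-0.064,0.04 | 7.3,0.95,15.35,0,0,-0.064,0.04 | 7.3,0.95,15.35,0,0,-0.064,0.004 | 7.3,0.95,15.35,0,0,-0.064,0.004 | 7.3,0.95,15.35,0,0,-0.064,0.004 | 7.3,0.95,15.35,0,0,-0.064,0.004",
  grip_n=60,
)

```text
clock: 11.2
tool_pos: [0.4753, 0.3235, 0.0481]
eef_rot: [3.139, -0.002, 1.585]
wrist_force: [-3.2, -1.0, 11.1]
grip_width: 0.0087
gripper_force: 59.1
```

```bash
python3 -c "
from h import *
s=manip.sense();print(s['tool_pos'],s['wrist_force'],s['joint_positions'])"
```

```text
[0.47528869 0.32351321 0.04807401] [-3.21594167 -1.01595286 11.10554122] [ 5.97652012e-01  4.59725769e-01 -1.63803141e-01  9.44002997e-01
 -3.56324053e-05  2.15381216e+00]
```

Gripped (60 N). Lift and carry to a viewing spot beside the lock, with the yaw that leaves room for the clockwise turn.

The manual's scale: shifts go in cm and turns go in units of 0.25 rad. Converting my numbers, -0.385 m is -38.5, -0.15 m is -15, -1.66 rad is -6.64.

Call:
tcp_steps(
  rows="0,0,-2,0,0,0,0.004 | 0,0,-5,0,0,0,0.004 | 0,0,-9,0,0,0,0.004 | 0,0,-12.2,0,0,0,0.004 | -5,0,-12.2,0,0,-0.6,0.004 | -10,0,-12.2,0,0,-1.2,0.004 | -15,0,-12.2,0,0,-1.8,0.004 | -20,2,-12.2,0,0,-2.4,0.004 | -25,4,-12.2,0,0,-3,0.004 | -30,7,-12.2,0,0,-3.6,0.004 | -35,10,-12.2,0,0,-4.2,0.004 | -38.5,10,-12.2,0,0,-4.8,0.004 | -38.5,10,-12.2,0,0,-5.4,0.004 | -38.5,10,-12.2,0,0,-6,0.004 | -38.5,10,-12.2,0,0,-6.64,0.004 | -38.5,10,-12.2,0,0,-6.64,0.004 | -38.5,10,-12.2,0,0,-6.64,0.004",
)

```text
clock: 12.9
tool_pos: [0.5804, -0.0608, 0.1692]
eef_rot: [-3.141, 0.002, -3.036]
wrist_force: [1.4, 0.3, 0.6]
grip_width: 0.0085
gripper_force: 58.8
```

```bash
cat > hole.py <<'E'
from h import *
def hole(name):
    im,K,T,_=grab("wrist",name); g=cv2.cvtColor(im,cv2.COLOR_BGR2GRAY); u,v=map(int,np.round(proj(K,T,(.5849,-.1303,.06))))
    x0,y0=u-22,v-22; s=g[y0:v+22,x0:u+22]; print("pred",u,v)
    n,l,st,c=cv2.connectedComponentsWithStats((s<55).astype(np.uint8))
    for i in range(1,n):
        if st[i][4]>25: cc=c[i]+[x0,y0]; print(st[i].tolist(),cc.round(1),plane(K,T,*cc,.06).round(4))
if __name__=="__main__":
    hole("w7"); s=manip.sense(); print(s["tool_pos"],s["eef_rot"],s["wrist_force"],s["grip_width"],s["joint_positions"].round(2))
E
python3 hole.py
```

```text
pred 176 180
[19, 14, 7, 15, 94] [176. 179.] [ 0.584  -0.1304  0.06  ]
[ 0.58044973 -0.06062112  0.16911221] [-3.14134006e+00  1.97719021e-03 -3.03998013e+00] [ 0.20256147 -0.31747211 -1.28576522] 0.00871094119946148 [-0.1   0.4   0.07  1.23  0.   -0.21]
```

Keyhole from this view: (0.584, -0.1304), agreeing with the earlier view within 1 mm. Hover key tip just above the slot.

Call:
tcp_steps(
  rows="0.2,-3.5,0,0,0,0,0.004 | 0.4,-6.96,2,0,0,0,0.004 | 0.4,-6.96,5,0,0,0,0.004 | 0.4,-6.96,6.6,0,0,0,0.004 | 0.4,-6.96,6.6,0,0,0,0.004 | 0.4,-6.96,6.6,0,0,0,0.004",
)

```text
clock: 13.55
tool_pos: [0.5837, -0.13, 0.1031]
eef_rot: [-3.141, 0.001, -3.039]
wrist_force: [-0.6, -0.6, -0.3]
grip_width: 0.0086
gripper_force: 58.9
```

```bash
python3 -c "
from h import *
s=manip.sense();print(s['tool_pos'],s['wrist_force']);go([.5836,-.1304,.068],.1045+np.pi)"
```

```text
[ 0.58369861 -0.12999683  0.10309868] [-0.63506173 -0.58105586 -0.34824496]
GO [ 0.0002 -0.0004  0.0351] [-0.0002  0.0012 -0.0019]
```

Call:
tcp_steps(
  rows="0.02,-0.04,0.4,0,0,0,0.004 | 0.02,-0.04,0.8,0,0,0,0.004 | 0.02,-0.04,1.1,0,0,0,0.004 | 0.02,-0.04,1.3,0,0,0,0.004 | 0.02,-0.04,1.3,0,0,0,0.004",
)

```text
clock: 14.05
tool_pos: [0.5834, -0.1307, 0.0891]
eef_rot: [-3.141, 0.001, -3.038]
wrist_force: [0.7, -3.7, -2.0]
grip_width: 0.0089
gripper_force: 58.6
```

```bash
python3 -c "
from h import *
s=manip.sense();print(s['tool_pos'],s['wrist_force'],s['ft_torque'])"
```

```text
[ 0.58337451 -0.13068512  0.08906933] [ 0.7186909  -3.66530886 -1.9725417 ] [-0.77240947 -0.12604659  0.01762091]
```

Tip is in the slot (slight side load in y). Ease by 0.4 mm and continue.

Call:
tcp_steps(
  rows="0,-0.04,0.1,0,0,0,0.004 | 0,-0.04,0.3,0,0,0,0.004 | 0,-0.04,0.45,0,0,0,0.004 | 0,-0.04,0.45,0,0,0,0.004",
)

```text
clock: 14.45
tool_pos: [0.5834, -0.131, 0.0845]
eef_rot: [-3.141, 0.001, -3.038]
wrist_force: [0.1, -3.3, -3.2]
grip_width: 0.0089
gripper_force: 58.6
```

```bash
python3 -c "
from h import *
s=manip.sense();print(s['tool_pos'],s['wrist_force'],s['ft_torque'])"
```

```text
[ 0.58338738 -0.1309697   0.08453864] [ 0.11389082 -3.33549908 -3.24380777] [-0.75498883 -0.22524319  0.01316097]
```

Call:
tcp_steps(
  rows="0.15,-0.04,0.15,0,0,0,0.004 | 0.15,-0.04,0.2,0,0,0,0.004 | -0.15,-0.04,0.3,0,0,0,0.004 | -0.15,-0.04,0.35,0,0,0,0.004 | 0.15,-0.04,0.45,0,0,0,0.004 | 0.15,-0.04,0.5,0,0,0,0.004 | -0.15,-0.04,0.6,0,0,0,0.004 | -0.15,-0.04,0.65,0,0,0,0.004 | 0.15,-0.04,0.75,0,0,0,0.004 | 0.15,-0.04,0.8,0,0,0,0.004 | -0.15,-0.04,0.9,0,0,0,0.004 | 0,-0.04,0.95,0,0,0,0.004 | 0,-0.04,0.95,0,0,0,0.004",
)

```text
clock: 15.75
tool_pos: [0.5836, -0.1312, 0.0751]
eef_rot: [3.141, 0.001, -3.037]
wrist_force: [-1.3, -0.0, -1.3]
grip_width: 0.0089
gripper_force: 58.8
```

```bash
python3 -c "
from h import *
s=manip.sense();print(s['tool_pos'],s['wrist_force'],s['ft_torque'])"
```

```text
[ 0.58358678 -0.13121943  0.07514666] [-1.3015588  -0.04306497 -1.33313115] [-0.16820557  0.10301786 -0.08432866]
```

Passed the pins with no resistance left. Press on until the collar seats.

Converted, 0.0075 m is 0.75, 0.0065 m is 0.65.

Call:
tcp_steps(
  rows="0.1,0,0.15,0,0,0,0.004 | 0.1,0,0.25,0,0,0,0.004 | -0.1,0,0.35,0,0,0,0.004 | -0.1,0,0.45,0,0,0,0.004 | 0,0,0.55,0,0,0,0.004 | 0,0,0.65,0,0,0,0.004 | 0,0,0.75,0,0,0,0.004 | 0,0,0.75,0,0,0,0.004",
)

```text
clock: 16.55
tool_pos: [0.5836, -0.1313, 0.0681]
eef_rot: [-3.142, 0.001, -3.037]
wrist_force: [-1.9, -0.1, 6.2]
grip_width: 0.0088
gripper_force: 60.1
```

```bash
python3 -c "
from h import *
s=manip.sense();print(s['tool_pos'],s['wrist_force'],s['ft_torque'])"
```

```text
[ 0.58363049 -0.13128999  0.06813744] [-1.91483021 -0.12154097  6.23061387] [0.01716331 0.27419892 0.03579232]
```

Converted, 0.001 m is 0.1, 0.0005 m is 0.05.

Call:
tcp_steps(
  rows="0,0,0.05,0,0,0,0.004 | 0,0,0.1,0,0,0,0.004 | 0,0,0.1,0,0,0,0.004 | 0,0,0.1,0,0,0,0.004",
  grip_n=100,
)

```text
clock: 16.95
tool_pos: [0.5837, -0.1313, 0.0681]
eef_rot: [-3.141, 0.002, -3.037]
wrist_force: [-7.7, 1.3, 21.7]
grip_width: 0.008
gripper_force: 99.5
```

```bash
python3 -c "
from h import *
s=manip.sense();print(s['tool_pos'],s['wrist_force'],s['ft_torque'])"
```

```text
[ 0.58369939 -0.13130243  0.06810744] [-7.65037274  1.26163381 21.73749597] [0.35008406 1.55054897 0.04332897]
```

Fully home (TCP stops at the predicted height, force rising). Turn clockwise.

Converted, -0.0004 m is -0.04, 0.0003 m is 0.03, 1 rad is 4.

Call:
tcp_steps(
  rows="0.03,0,-0.04,0,0,0.4,0.004 | 0.03,0,-0.04,0,0,0.8,0.004 | 0.03,0,-0.04,0,0,1.2,0.004 | 0.03,0,-0.04,0,0,1.6,0.004 | 0.03,0,-0.04,0,0,2,0.004 | 0.03,0,-0.04,0,0,2.4,0.004 | 0.03,0,-0.04,0,0,2.8,0.004 | 0.03,0,-0.04,0,0,3.2,0.004 | 0.03,0,-0.04,0,0,3.6,0.004 | 0.03,0,-0.04,0,0,4,0.004",
)

```text
clock: 17.95
tool_pos: [0.5841, -0.1314, 0.0682]
eef_rot: [3.139, 0.002, 2.242]
wrist_force: [0.5, 0.6, 12.9]
grip_width: 0.0081
gripper_force: 98.5
```

```bash
python3 -c "
from h import *
s=manip.sense();print(s['tool_pos'],s['wrist_force'],s['ft_torque'])"
```

```text
[ 0.58405229 -0.13142827  0.06818703] [ 0.54963586  0.6394133  12.91377924] [0.0520362  0.04940551 0.11433338]
```

Call:
tcp_steps(
  rows="0,0,0,0,0,0.4,0.004 | 0,0,0,0,0,0.8,0.004 | 0,0,0,0,0,1.2,0.004 | 0,0,0,0,0,1.6,0.004 | 0,0,0,0,0,2,0.004 | 0,0,0,0,0,2.4,0.004 | 0,0,0,0,0,2.64,0.004 | 0,0,0,0,0,2.64,0.004 | 0,0,0,0,0,2.64,0.004 | 0,0,0,0,0,2.64,0.004",
)

```text
clock: 18.95
tool_pos: [0.5843, -0.1315, 0.0682]
eef_rot: [3.138, 0.0, 1.586]
wrist_force: [1.7, 0.9, 11.4]
grip_width: 0.0081
gripper_force: 98.2
```

```bash
python3 - <<'E'
from h import *
s=manip.sense();print(s['tool_pos'],s['wrist_force'],s['ft_torque'],s['joint_positions'].round(2))
im,K,T,_=grab("top","top2"); a=cv2.imread("pics/top0.png")
d=cv2.absdiff(im,a).max(2)>60; n,l,st,c=cv2.connectedComponentsWithStats(d.astype(np.uint8))
print([st[i].tolist() for i in range(1,n) if st[i][4]>6])
E
```

```text
[ 0.5843178  -0.13148137  0.06821892] [ 1.69596266  0.87646718 11.40989994] [-0.07110709 -0.28842509  0.0623261 ] [-0.22  0.49 -0.06  1.02  0.    1.33]
[[422, 47, 6, 3, 7], [247, 50, 265, 334, 18252], [448, 59, 64, 50, 2644], [444, 69, 2, 7, 8], [359, 130, 4, 3, 11], [428, 136, 57, 64, 1157], [315, 158, 6, 5, 24], [300, 160, 2, 4, 7], [315, 165, 6, 3, 13], [427, 167, 85, 135, 4104], [434, 185, 6, 9, 24], [441, 192, 5, 3, 11], [435, 201, 4, 4, 11], [451, 203, 5, 4, 11], [174, 204, 15, 11, 112], [446, 209, 2, 5, 7], [435, 211, 4, 4, 13], [446, 217, 18, 16, 121], [441, 223, 3, 3, 7], [434, 227, 5, 3, 11], [436, 232, 4, 4, 11], [447, 232, 11, 17, 71], [168, 234, 11, 9, 71], [435, 237, 4, 4, 11], [441, 238, 4, 4, 10], [435, 242, 5, 4, 14], [441, 244, 4, 3, 9], [436, 248, 4, 3, 11], [442, 250, 3, 3, 7], [447, 254, 3, 5, 12], [452, 254, 13, 6, 64], [508, 283, 4, 10, 30], [488, 295, 16, 7, 76], [222, 315, 23, 69, 781], [269, 349, 8, 8, 32], [338, 348, 8, 8, 40], [271, 357, 98, 27, 1531], [21, 362, 88, 22, 833], [256, 363, 4, 10, 11]]
```

Tool has turned 1.66 rad, with the collar still seated at the same height (0.0682) and the grip at 98 N. Hand in.

```bash
python3 -c "
from bench import manip
print(manip.close_job())"
```

```text
the job is handed in; nothing more can be done
None
```

I handed the job in at about 19 s; no verdict came back. The slider line sits about 1 mm from the pointer tab, and the round key is fully home, turned about 1.66 rad clockwise at the tool and still gripped at 98 N; I did not read the plug's own angle.

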